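# Right the toppled reel stand and reload it

## Robot

A 6-joint arm with a two-finger parallel gripper is mounted at the origin on a cart in front of the work surface, level with it; the furniture and walls round the work are solid. World frame = base frame: x ahead of the robot, y to its left, z up, the work surface at z = 0. Lengths are in m, angles in rad, forces in N, time in s.
With the tool pointing down it reaches from about 0.25 to 0.8 m from the base axis. Payload 8.5 kg.
Tool frame: the origin (TCP) lies midway between the tips of the shut fingers; the grasp point (between the pads) lies behind it (ctrl.hold_point_z is the z of the grasp point in the tool frame, in m); z points along the fingers, y is the line along which they close (so a half turn about z gives the same grasp; the last joint's range is limited). The gripper opens to 85 mm and grips with 20 to 120 N. Pads are 22 mm wide; open, the fingers measure 114 mm over their backs; the gripper's body (76 mm by 85 mm) begins 54 mm behind the grasp point. The pads swing forward as they close: fully open they stand 13 mm farther back than shut.
Start: joints at [1.307, 0.238, -0.013, 1.319, 0, 1.571], TCP at [0.137, 0.507, 0.231] pointing down, gripper open.
Joint ranges: [-2.66, 2.66], [-1.03, 1.9], [-1.14, 1.46], [-1.82, 2.27], [-1.45, 1.34], [-3.14, 3.14]. Speed limits (rad/s): [2.22, 2.22, 2.79, 3.14, 3.14, 3.14].

## Interface

Orientations are given as a 3x3 rotation matrix whose columns are the frame's x, y, z axes.
In Python, from station import ctrl, jaws, planner, imaging, finder gives the robot as it stands. The module is installed in compiled form; this text tells all that it offers. Calls block until the motion is done:
- ctrl.goto(position, orientation): joint-space move of the TCP to a pose.
- ctrl.move_straight(position, velocity=0.15, rotation=None, contact_N=None): straight line of the TCP; rotation=None keeps the orientation; velocity is the mean speed in m/s. With contact_N (N) it stops when the force on the tool has changed by that much, and returns True; else False.
- ctrl.goto_joints(angles): joint-space move.
- jaws.move_gripper(opening, effort=None): opening from 0.0 (shut) to 1.0 (fully open); effort is the grip in N (None keeps the last); returns when the fingers have stopped.
- ctrl.sleep(seconds).
- planner.ik(position, orientation): joint angles nearest the present ones, or None.
- ctrl.observe(): the state.
- imaging.capture(name): name is "scene" or "top" or "wrist"; returns a dict with "img" (384x512x3 uint8, blue, green, red), "fov_y" (degrees; the focal length in pixels is half the picture's height over the tangent of half this angle, whatever the lens; pixels are square), "cx", "cy" (the principal point, pixels), "k1" (the pictures are not rectified: a ray, as slopes to the right and down, at radius r is drawn at 1 + k1 r^2 times it, then the intrinsics apply), "extrinsics" (4x4, takes a point from camera to world coordinates). Camera axes: x right, y down, z forward; pixel columns grow to the right and rows downward; lengths in m; the calibration is good to about 2 mm. A picture is of the moment at which its call begins. There is no depth.
A pose or a line that the arm cannot do raises ctrl.Unreachable and nothing moves.
- ctrl.job_done(): hands the job in; it is judged then, once.
Trained networks look in a picture, given as the dict that the camera call returned (one of the last four; its "shot" number tells which), for a name from the list of things; names that differ only in an ending like _2 or _b are one class to them, and where a whole thing is asked for, a point or a joint stands for the part that bears it (a point fixed in the world has none). Each returns a list of dicts, best first, with "p" (0 to 1); they miss things now and then, are a little off and sometimes report something else, mostly with a low value. They report only what shows in the picture. A call takes as long as a camera call. They do not tell look-alikes from the thing itself.
- finder.regions_of(picture, thing): "pixels" (384x512 bool, what is visible of it) and "pixel" ([row, column] in pixels, amid what is visible of it).
The state is a dict: "t": time; "joint_pos": joint angles; "joint_velocities": joint speeds; "tau": joint torques, N m; "tcp_pos": TCP position; "tcp_rot": TCP orientation; "ft_force": force on the tool from outside, world axes, zero at the start; "moment": the same for the moment, N m; "opening": opening from 0.0 (shut) to 1.0 (fully open); "gripper_force": force on a finger pad.
Only numpy, scipy, OpenCV 4.12 (cv2) and the standard library are available. Lean on these libraries where they do the work, as an engineer would, in place of code of your own. Each camera call takes 0.05 s, during which the arm holds its last target. There are 200 camera calls.

## Task

The little reel stand has been knocked over. Stand it upright on its foot again, lowering it gently rather than letting it drop, then put the small tape roll over its spindle so that it lies flat on the round seat, and last the steel collar over the spindle on top of the roll to keep it there. Leave the other things on the bench where they are.

Things in the scene. Friction and masses are not known exactly. Their poses are not given: they have to be found in the camera images.
- stand_foot (a point): Centre of the underside of the reel stand's square dark steel foot, 68 x 68 x 14 mm. Stand: one rigid piece, 158 mm tall, 0.4 to 0.6 kg, centre of mass about 34 mm above the underside. z: along the axis, foot to spindle tip; x, y square to the foot. At the start it lies on a flat side of the foot and the seat's edge, axis level, 34 mm up, tip to the robot's left within 20 degrees.
- stand_seat (a point): Centre of the upper face of the stand's round aluminium seat (68 mm diameter, 6 mm thick), on the axis, 112 mm from the underside of the foot; same axes as stand_foot. Between foot and seat is a grey round column, 30 mm in diameter. (Mind the front beam of the shelf overhead, at x = 0.71 m and beyond, 0.49 m above the bench.)
- stand_spindle (a point): Point on the axis of the stand's bare steel spindle, 138 mm from the underside of the foot: 26 mm above the seat, 20 mm below the tip. The spindle is 22 mm in diameter and 46 mm long, with a chamfered tip; a good place to hold the stand. Same axes as stand_foot.
- tape_mid (a point): Centre (half-way up) of the small loose tape roll, 68 mm in outer diameter, 19 mm high, with a bore about 36 mm wide, 0.11 kg. Lies flat on the bench; z is its axis. Grasp across the outside.
- collar_mid (a point): Centre (half-way up) of the plain steel collar, a thick ring of 50 mm outer diameter, 27 mm bore and 20 mm height, 0.12 kg. Lies flat on the bench; z is its axis. Too big to pass through the roll. Grasp across the outside.
- heat_sink_a: Bystander: finned aluminium heat sink, 34 x 34 x 17 mm; origin under its centre. Leave alone.
- heat_sink_b: Bystander: a second finned aluminium heat sink, 34 x 34 x 17 mm; origin under its centre. Leave alone.
- label_roll: Bystander: roll of white labels lying flat, 72 mm in diameter, 40 mm high; origin under its centre. Leave alone.
- screw_box: Bystander: small carton, 45 x 70 x 22 mm; origin under its centre. Leave alone.
- brush: Bystander: black anti-static brush, 195 x 22 x 14 mm, lying near the front edge; origin under its middle, x along it. Leave alone.
- big_tape: Bystander: large roll of packing tape lying flat, 104 mm in diameter, 48 mm high; origin under its centre. Leave alone.
- stick: Bystander: memory stick, 56 x 18 x 8 mm; origin under its centre. Leave alone.
Not all that is in view belongs to the job. What is shaped like the part that bears collar_mid but purple is not meant.

How it is judged:
By the outcome, as a careful person would: the job done as asked, in the order asked, and still so for the second after the job is handed in, with the robot touching nothing.
It also fails if it takes over 72 s, if anything falls off the work surface, if the arm or the gripper's body presses on something with over 40 N, if the wrist force passes 120 N, or if a joint passes its speed limit or range.

## Working session

There is one attempt and no reset: what is moved stays moved. The work goes in short steps, each a Python script; the robot and the scene stay as the last script left them, time stands still between calls to the robot, and variables do not carry over. Pictures are saved under pics/ and viewed, at most 10 in all, crops included, and the job is handed in when it is done.

```bash
mkdir -p pics; cat > h.py <<'E'
import numpy as np, cv2
from station import ctrl, jaws, planner, imaging, finder
def intr(p):
    f=p["img"].shape[0]/2/np.tan(np.radians(p["fov_y"])/2); return f
def ray(p,rc):
    f=intr(p); d=np.array([(rc[1]-p["cx"])/f,(rc[0]-p["cy"])/f]); u=d.copy()
    for _ in range(20): u=d/(1+p["k1"]*(u@u))
    E=np.array(p["extrinsics"]); v=E[:3,:3]@np.r_[u,1]; return E[:3,3],v/np.linalg.norm(v)
def onz(p,rc,z):
    o,v=ray(p,rc); return o+v*(z-o[2])/v[2]
def proj(p,X):
    E=np.array(p["extrinsics"]); c=E[:3,:3].T@(np.array(X)-E[:3,3]); u=c[:2]/c[2]; u=u*(1+p["k1"]*(u@u))
    f=intr(p); return np.array([p["cy"]+f*u[1],p["cx"]+f*u[0]])
def down(yaw): # tool y axis (closing) at angle yaw
    y=np.array([np.cos(yaw),np.sin(yaw),0]); z=np.array([0,0,-1.]); return np.column_stack([np.cross(y,z),y,z])
E
cat > a.py <<'E'
from h import *
np.set_printoptions(precision=3,suppress=True)
print(ctrl.hold_point_z, ctrl.observe()["t"])
ps={}
for n in("scene","top"):
    p=imaging.capture(n); cv2.imwrite(f"pics/{n}0.png",cv2.resize(p["img"],(800,600),interpolation=cv2.INTER_CUBIC))
    print(n,np.array(p["extrinsics"])[:3],p["fov_y"])
    for t,z in(("stand_foot",.034),("tape_mid",.019),("collar_mid",.02),("heat_sink_a",.017),("label_roll",.04),("screw_box",.022),("big_tape",.048),("stick",.008),("brush",.014)):
        for r in finder.regions_of(p,t)[:3]: print(t,round(r["p"],2),np.array(r["pixel"]),r["pixels"].sum(),onz(p,r["pixel"],z))
E
python3 a.py
```

```text
-0.0187 0.0
scene [[ 0.889 -0.219  0.402  0.158]
 [-0.458 -0.416  0.786 -0.701]
 [-0.005 -0.883 -0.47   0.479]] 54.96225204769061
stand_foot 0.57 [214.6 236.4] 1354 [ 0.449 -0.041  0.034]
tape_mid 0.72 [288.5 322.1] 957 [ 0.489 -0.316  0.019]
collar_mid 0.73 [170.6 223.2] 166 [0.526 0.222 0.02 ]
collar_mid 0.7 [178.4 199.6] 196 [0.447 0.205 0.02 ]
heat_sink_a 0.67 [198.4 316. ] 62 [ 0.673 -0.039  0.017]
heat_sink_a 0.67 [266.6 225.8] 341 [ 0.362 -0.179  0.017]
screw_box 0.68 [153.  239.3] 224 [0.624 0.32  0.022]
big_tape 0.8 [221.1 329.3] 1688 [ 0.605 -0.179  0.048]
stick 0.42 [180.1 172.6] 74 [0.381 0.255 0.008]
brush 0.57 [216.4 190. ] 385 [0.36  0.033 0.014]
top [[-0.026 -0.99   0.139  0.391]
 [-1.     0.026 -0.005  0.002]
 [ 0.001 -0.14  -0.99   1.052]] 47.64092550827673
stand_foot 0.96 [224.3 267.7] 1031 [ 0.455 -0.025  0.034]
tape_mid 0.87 [200.8 373.7] 579 [ 0.506 -0.283  0.019]
collar_mid 0.58 [189.7 156.9] 260 [0.546 0.24  0.02 ]
heat_sink_a 0.63 [133.6 269.7] 225 [ 0.679 -0.037  0.017]
heat_sink_a 0.46 [259.2 328.6] 206 [ 0.37  -0.167  0.017]
heat_sink_a 0.2 [264.6 238.1] 816 [0.363 0.047 0.017]
label_roll 0.87 [122.8 182.7] 804 [0.705 0.174 0.04 ]
label_roll 0.29 [134.  268.8] 234 [ 0.671 -0.034  0.04 ]
screw_box 0.58 [159.3 121.1] 579 [0.624 0.329 0.022]
big_tape 0.83 [137.7 325.4] 1160 [ 0.657 -0.168  0.048]
stick 0.58 [262.9 153. ] 182 [0.371 0.252 0.008]
brush 0.91 [266.4 238.4] 725 [0.359 0.047 0.014]
```

View pics/top0.png

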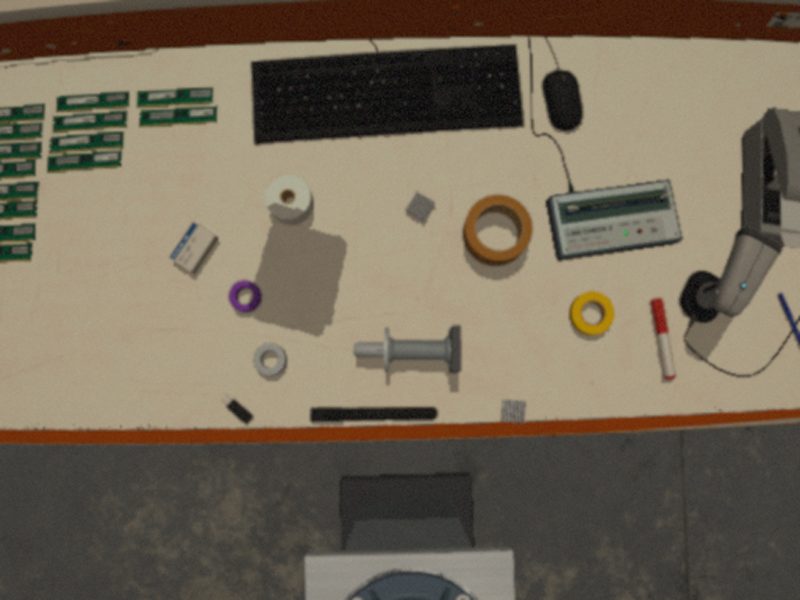

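View pics/scene0.png

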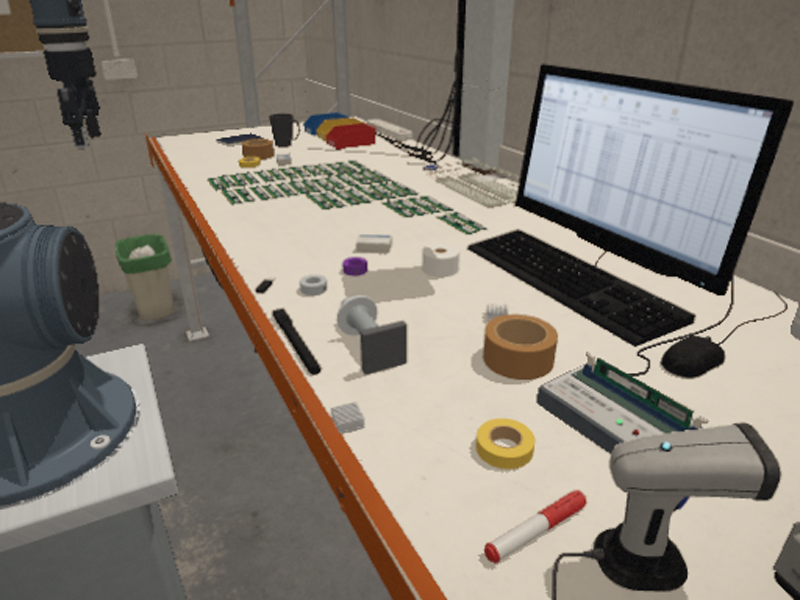

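The top view shows the stand lying with its tip at about (355,350) and foot at (460,349) (800-px coordinates). The yellow tape roll is at (592,313). There are two collar candidates: the grey steel ring at (270,360) and the purple ring at (245,296). The grey one matches "steel". I'll confirm it in an enlarged crop, and check the reach for righting the stand.

```bash
cat > b.py <<'E'
from h import *
np.set_printoptions(precision=3,suppress=True)
p=imaging.capture("top")
c=p["img"][170:280,90:310]; cv2.imwrite("pics/crop1.png",cv2.resize(c,None,fx=3.6,fy=3.6,interpolation=cv2.INTER_CUBIC))
r=finder.regions_of(p,"stand_foot")[0]
P=np.array([onz(p,q,.034)[:2] for q in np.argwhere(r["pixels"])])
m=P.mean(0); u=np.linalg.svd(P-m,full_matrices=False)[2][0]; u*=np.sign(u[1]); s=(P-m)@u
print("axis",u,np.degrees(np.arctan2(u[1],u[0]))-90,"foot",m+u*s.min(),"tip",m+u*s.max(),"len",np.ptp(s))
print("collar",onz(p,(230.4,172.8),.02))
foot=m+u*s.min(); a=np.r_[u,0]; n=np.array([u[1],-u[0],0]) # n ~ +x
def pose(th,tilt,d=.140,lift=0.):
    # th: stand elevation; foot lower edge pivot stays; tilt: tool lean at th=0 toward foot
    ax=a*np.cos(th)+np.array([0,0,np.sin(th)])
    nz=-a*np.sin(th)+np.array([0,0,np.cos(th)])
    piv=np.r_[foot,0]; C=piv+.034*nz+np.array([0,0,lift])
    H=C+ax*d
    z=-np.cos(tilt)*nz-np.sin(tilt)*ax
    R=np.column_stack([np.cross(n,z),n,z]); return H,R
for sg in(1,-1):
  for tl in(0,15,30,40):
    o=[]
    for th in(0,30,60,90):
        H,R=pose(np.radians(th),np.radians(tl),lift=.005); R=R.copy(); R[:,:2]*=sg
        q=planner.ik(H-R[:,2]*ctrl.hold_point_z,R); o.append(None if q is None else np.array(q))
    print(sg,tl,o)
E
python3 b.py
```

```text
axis [0.045 0.999] -2.583424771039873 foot [ 0.455 -0.089] tip [0.463 0.068] len 0.1574673188505586
collar [0.447 0.201 0.02 ]
1 0 [array([ 0.11 ,  0.314, -0.509,  0.747,  0.   ,  1.726]), array([-0.276,  0.318, -0.417,  0.967,  0.508,  1.305]), array([-0.588,  0.627, -0.177,  1.497,  0.835,  0.691]), array([-0.75 ,  1.082,  0.085,  2.145,  0.866, -0.   ])]
1 15 [array([ 0.263,  0.367, -0.457,  0.828, -0.249,  1.89 ]), array([-0.129,  0.246, -0.432,  0.916,  0.261,  1.484]), array([-0.512,  0.455, -0.244,  1.295,  0.683,  0.951]), array([-0.737,  0.89 ,  0.037,  1.891,  0.838,  0.303])]
1 30 [array([ 0.394,  0.472, -0.379,  0.96 , -0.47 ,  2.068]), array([ 0.033,  0.23 , -0.423,  0.917,  0.   ,  1.649]), array([-0.403,  0.321, -0.298,  1.151,  0.487,  1.163]), array([-0.699,  0.701, -0.037,  1.644,  0.758,  0.578])]
1 40 [array([ 0.465,  0.567, -0.315,  1.078, -0.595,  2.202]), array([ 0.14 ,  0.252, -0.406,  0.945, -0.172,  1.759]), array([-0.314,  0.255, -0.326,  1.085,  0.336,  1.286]), array([-0.658,  0.583, -0.093,  1.496,  0.677,  0.74 ])]
-1 0 [array([ 0.11 ,  0.314, -0.509,  
[... 200 characters left out ...]
5 [array([ 0.263,  0.367, -0.457,  0.828, -0.249, -1.252]), array([-0.129,  0.246, -0.432,  0.916,  0.261, -1.658]), array([-0.512,  0.455, -0.244,  1.295,  0.683, -2.19 ]), array([-0.737,  0.89 ,  0.037,  1.891,  0.838, -2.839])]
-1 30 [array([ 0.394,  0.472, -0.379,  0.96 , -0.47 , -1.073]), array([ 0.033,  0.23 , -0.423,  0.917,  0.   , -1.493]), array([-0.403,  0.321, -0.298,  1.151,  0.487, -1.979]), array([-0.699,  0.701, -0.037,  1.644,  0.758, -2.564])]
-1 40 [array([ 0.465,  0.567, -0.315,  1.078, -0.595, -0.94 ]), array([ 0.14 ,  0.252, -0.406,  0.945, -0.172, -1.383]), array([-0.314,  0.255, -0.326,  1.085,  0.336, -1.856]), array([-0.658,  0.583, -0.093,  1.496,  0.677, -2.401])]
```

View pics/crop1.png

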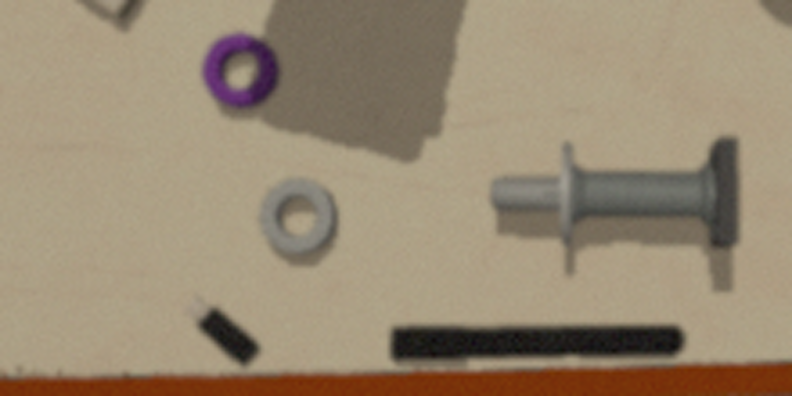

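The crop shows the grey steel collar at crop (298,217), which maps to about (0.447, 0.201), and the scene camera agrees. The purple ring at (240,70) is the decoy. I'll move above the spindle and take a close look.

```bash
cat > c.py <<'E'
from h import *
np.set_printoptions(precision=3,suppress=True)
ctrl.goto([.459,.01,.26],down(np.radians(-2.5)))
print(ctrl.observe()["joint_pos"],ctrl.observe()["t"])
p=imaging.capture("wrist"); im=p["img"].copy()
rs=finder.regions_of(p,"stand_spindle"); print([(round(r["p"],2),r["pixel"],r["pixels"].sum()) for r in rs])
for u0 in [np.array([.045,.999,0])]:
    F=np.array([.455,-.089,.034])
    for d in(.014,.06,.106,.112,.138,.158):
        for s in(-1,0,1):
            q=proj(p,F+u0*d+s*(.034 if d in(.014,.106,.112) else .011)*np.array([.999,-.045,0])); cv2.circle(im,(int(q[1]),int(q[0])),1,(0,0,255),-1)
cv2.imwrite("pics/w1.png",cv2.resize(im,(800,600),interpolation=cv2.INTER_CUBIC)); print(p["extrinsics"])
import pickle; pickle.dump({k:p[k] for k in p},open("w1.pkl","wb"))
E
python3 c.py
```

```text
[ 0.023  0.116 -0.093  1.361  0.     1.636] 3.225
[(0.65, [194.0, 256.9], np.int64(3471))]
[[ 0.999 -0.041 -0.011  0.461]
 [-0.043 -0.964 -0.263  0.078]
 [-0.     0.263 -0.965  0.403]
 [ 0.     0.     0.     1.   ]]
```

View pics/w1.png

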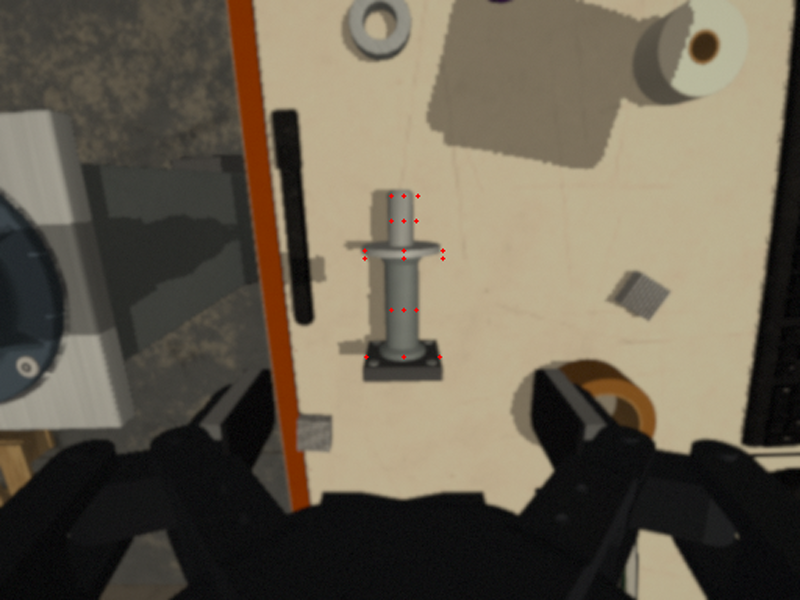

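The overlay sits about 2 mm off in x and 3 mm in y: the spindle is centred at (401,215) and the seat at (401,248) in the 800-px view, and the axis yaw fits. With that correction I'll grasp and turn the stand up about its foot edge.

```bash
cat > d.py <<'E'
from h import *
np.set_printoptions(precision=3,suppress=True)
a=np.array([.044,.999,0]); n=np.array([.999,-.044,0]); foot=np.array([.453,-.086,0]); Z=np.array([0,0,1.])
def pose(deg,lift,d=.138,tilt=np.radians(25),back=0):
    th=np.radians(deg); ax=a*np.cos(th)+Z*np.sin(th); nz=-a*np.sin(th)+Z*np.cos(th)
    H=foot+.034*nz+Z*lift+ax*d; z=-np.cos(tilt)*nz-np.sin(tilt)*ax
    R=np.column_stack([np.cross(n,z),n,z]); return H-z*(ctrl.hold_point_z+back),R
if __name__=="__main__":
    P,R=pose(0,0,back=.09); ctrl.goto(P,R)
    P,R=pose(0,0); print("hit",ctrl.move_straight(P,.12,contact_N=8))
    jaws.move_gripper(0,100); s=ctrl.observe(); print(s["t"],s["opening"],s["gripper_force"],s["ft_force"])
    P,R=pose(0,.004); ctrl.move_straight(P,.02); print(ctrl.observe()["ft_force"])
    for k in range(10,91,10):
        P,R=pose(k,.005); ctrl.move_straight(P,.07,rotation=R); s=ctrl.observe(); print(k,round(s["t"],2),s["ft_force"],s["moment"])
    p=imaging.capture("scene"); cv2.imwrite("pics/s2.png",cv2.resize(p["img"][100:330,100:406],(798,600),interpolation=cv2.INTER_CUBIC))
E
python3 d.py
```

```text
hit False
5.6083 0.22875400004408872 97.44513630867004 [0.031 2.557 5.566]
[ 0.966  0.77  -3.514]
10 6.45 [-0.776  0.011 -5.539] [ 1.121 -0.1   -0.002]
20 6.92 [ 0.006  0.25  -5.814] [ 0.753 -0.026 -0.016]
30 7.4 [ 0.106  0.686 -5.635] [ 0.331  0.025 -0.021]
40 7.88 [-0.105  0.276 -6.308] [-0.111  0.012 -0.034]
50 8.35 [ 0.735  0.397 -6.352] [-0.468  0.033  0.069]
60 8.82 [-0.225 -0.176 -5.749] [-0.775  0.052 -0.018]
70 9.3 [ 0.838  0.064 -5.938] [-1.214  0.081 -0.009]
80 9.78 [-0.001  0.607 -5.498] [-1.517  0.065 -0.017]
90 10.25 [ 0.106  0.671 -3.985] [-1.787  0.105 -0.01 ]
```

View pics/s2.png

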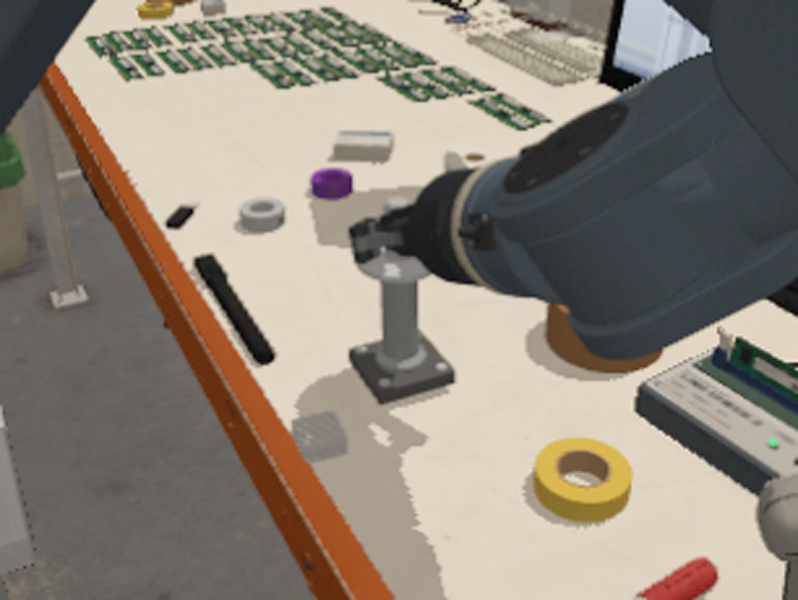

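The stand is upright in the grip, with its foot at crop (400,370) just above the bench. I'll lower it until it touches, release, back off and measure.

```bash
cat > e.py <<'E'
from d import *
P=np.array(ctrl.observe()["tcp_pos"])
print("hit",ctrl.move_straight(P-[0,0,.008],.01,contact_N=3)); s=ctrl.observe(); print(P[2]-s["tcp_pos"][2],s["ft_force"],s["t"])
if 1:
    P=np.array(s["tcp_pos"]); ctrl.move_straight(P-[0,0,.001],.01)
    s=ctrl.observe(); print(s["ft_force"])
    jaws.move_gripper(1.0,20); s=ctrl.observe(); print(s["ft_force"],s["t"])
    P=np.array(s["tcp_pos"]); z=np.array(s["tcp_rot"])[:,2]; ctrl.move_straight(P-z*.12,.2)
    ctrl.goto([.48,-.28,.20],down(np.radians(0)))
    print(ctrl.observe()["t"],ctrl.observe()["joint_pos"])
    for nme in("top","scene","wrist"):
        p=imaging.capture(nme); cv2.imwrite(f"pics/{nme}3.png",cv2.resize(p["img"],(800,600),interpolation=cv2.INTER_CUBIC))
        import pickle; pickle.dump(p,open(nme+"3.pkl","wb"))
        for t,zz in(("stand_foot",.1),("tape_mid",.019)):
            for r in finder.regions_of(p,t)[:2]: print(nme,t,round(r["p"],2),r["pixel"],r["pixels"].sum(),onz(p,r["pixel"],zz))
    a3=np.hstack([cv2.resize(cv2.imread(f"pics/{k}3.png"),(400,300)) for k in("top","scene")]); b3=cv2.resize(cv2.imread("pics/wrist3.png"),(400,300))
    cv2.imwrite("pics/all3.png",np.vstack([a3,np.hstack([b3,b3*0])]))
E
python3 e.py
```

```text
hit True
0.007192352883635511 [ 1.24  -2.371  6.054] 10.95
[ 1.189 -1.865  6.003]
[ 0.797 -0.664 -0.389] 11.85
13.35 [-0.526  0.301 -0.007  1.265  0.001  1.042]
top stand_foot 0.74 [226.3, 311.4] 942 [ 0.444 -0.119  0.1  ]
top tape_mid 0.76 [199.8, 382.4] 595 [ 0.507 -0.304  0.019]
scene stand_foot 0.89 [222.7, 253.3] 1609 [ 0.422 -0.18   0.1  ]
scene tape_mid 0.83 [281.4, 323.0] 959 [ 0.501 -0.301  0.019]
scene tape_mid 0.4 [266.9, 223.2] 339 [ 0.356 -0.18   0.019]
wrist stand_foot 0.89 [26.3, 229.2] 4514 [ 0.456 -0.142  0.1  ]
wrist tape_mid 0.89 [198.4, 279.5] 1949 [ 0.505 -0.307  0.019]
```

View pics/all3.png

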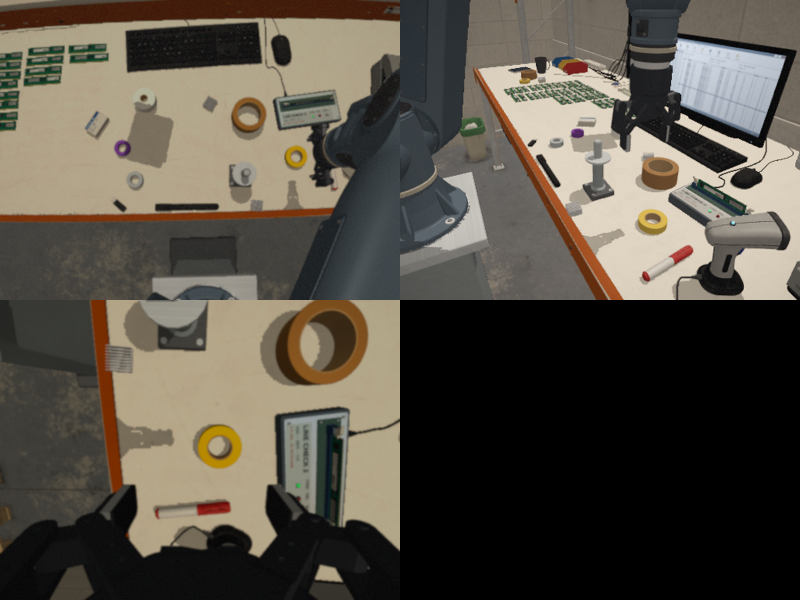

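The stand now stands upright on its foot. The yellow tape is at wrist (220,447), and three cameras agree on about (0.505, -0.305). Next I'll take a precise look at the stand from above, with predicted circles overlaid, and fit the tape's silhouette.

```bash
cat >> h.py <<'E'
from scipy.optimize import fsolve
def circ(p,c,r,z): return np.array([proj(p,[c[0]+r*np.cos(t),c[1]+r*np.sin(t),z]) for t in np.linspace(0,2*np.pi,60)])
def cyl(p,mask,r,z0,z1,c0):
    q=np.argwhere(mask); b=np.array([(q[:,i].min()+q[:,i].max())/2 for i in(0,1)])
    def e(c):
        s=np.vstack([circ(p,c,r,z0),circ(p,c,r,z1)]); return (s.min(0)+s.max(0))/2-b
    c=fsolve(e,c0); s=np.vstack([circ(p,c,r,z0),circ(p,c,r,z1)]); return c,np.ptp(s,0),np.ptp(q,0)
E
cat > f.py <<'E'
from h import *
import pickle; np.set_printoptions(precision=4,suppress=True)
def yellow(p):
    h=cv2.cvtColor(p["img"],cv2.COLOR_BGR2HSV); m=cv2.inRange(h,(20,120,90),(35,255,255))
    n,l,st,_=cv2.connectedComponentsWithStats(m); return l==1+st[1:,4].argmax()
for k in("wrist","top","scene"):
    p=pickle.load(open(k+"3.pkl","rb")); print(k,cyl(p,yellow(p),.034,0,.019,[.505,-.305]))
ctrl.goto([.4515,-.14,.29],down(0)); p=imaging.capture("wrist"); im=cv2.resize(p["img"],None,fx=4,fy=4,interpolation=cv2.INTER_CUBIC)
for r,z in((.034,.112),(.011,.158),(.011,.112)):
    cv2.polylines(im,[np.int32(circ(p,[.4515,-.120],r,z)[:,::-1]*4+1.5)],True,(0,0,255),1)
q=proj(p,[.4515,-.12,.112]).astype(int); print(q,ctrl.observe()["t"])
r0,c0=max(0,q[0]-70)*4,(q[1]-95)*4; cv2.imwrite("pics/w4.png",im[r0:r0+600,c0:c0+780]); print(r0,c0); pickle.dump(p,open("w4.pkl","wb"))
E
python3 f.py
```

```text
wrist (array([ 0.5063, -0.2952]), array([57.0687, 56.4686]), array([55, 56]))
top (array([ 0.5081, -0.2973]), array([28.5908, 29.4309]), array([28, 27]))
scene (array([ 0.5054, -0.2962]), array([33.2053, 38.1295]), array([31, 36]))
[160 257] 14.5667
360 648
```

View pics/w4.png

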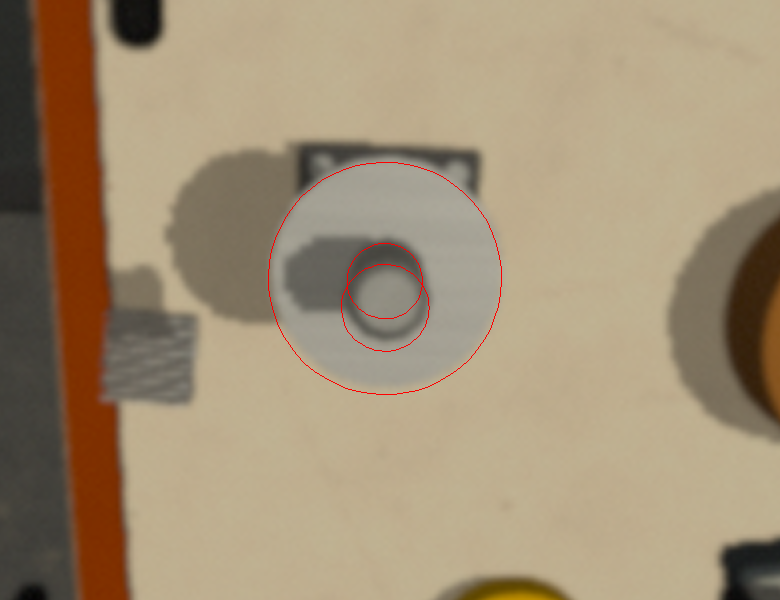

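The overlay matches the seat rim almost exactly: centre at crop (385,278), and the spindle top agrees within about 2 mm once the chamfer is allowed for. The stand axis is therefore (0.4515, -0.120). Three cameras put the tape at (0.506, -0.296). Next I'll pick up and place the tape.

```bash
cat > g.py <<'E'
from h import *
import sys; np.set_printoptions(precision=4,suppress=True)
S=np.array([.4515,-.120])
def pick(c,z,yaw,force):
    R=down(yaw); jaws.move_gripper(1.0,20); ctrl.goto([*c,.09],R); print("dn",ctrl.move_straight([*c,z],.08,contact_N=8))
    zt=ctrl.observe()["tcp_pos"][2]; jaws.move_gripper(0,force); s=ctrl.observe(); print("grip",s["t"],zt,s["opening"],s["gripper_force"],s["ft_force"])
    return zt
def place(zt,base,dz):
    P=np.array(ctrl.observe()["tcp_pos"])
    ctrl.move_straight([P[0],P[1],.215],.2); print(ctrl.observe()["gripper_force"],ctrl.observe()["opening"])
    ctrl.move_straight([*S,.215],.2); ctrl.sleep(.2)
    ctrl.move_straight([*S,base+zt+dz],.08,contact_N=5)
    print("low",ctrl.move_straight([*S,base+zt-.004],.02,contact_N=3)); s=ctrl.observe(); print(s["t"],"bottom",s["tcp_pos"][2]-zt,"expected",base,s["ft_force"])
    return abs(s["tcp_pos"][2]-zt-base)<.005
def release():
    P=np.array(ctrl.observe()["tcp_pos"]); jaws.move_gripper(1.0,20); ctrl.move_straight([P[0],P[1],.27],.15)
    print(ctrl.observe()["t"])
E
python3 - <<'E'
from g import *
zt=pick([.506,-.296],-.003,0,40)
ok=place(zt,.112,.012); print(ok)
if ok: release()
p=imaging.capture("scene"); cv2.imwrite("pics/s5.png",cv2.resize(p["img"][100:330,100:406],(798,600),interpolation=cv2.INTER_CUBIC))
E
```

```text
dn False
grip 17.425 -0.0024767584960020267 0.7715371743287314 44.1585335439936 [-1.1444  0.1068  5.5853]
44.73366090976583 0.774772278721944
low True
21.8583 bottom 0.1122928507163217 expected 0.112 [-1.133  -0.3291  6.5082]
True
23.4083
```

View pics/s5.png

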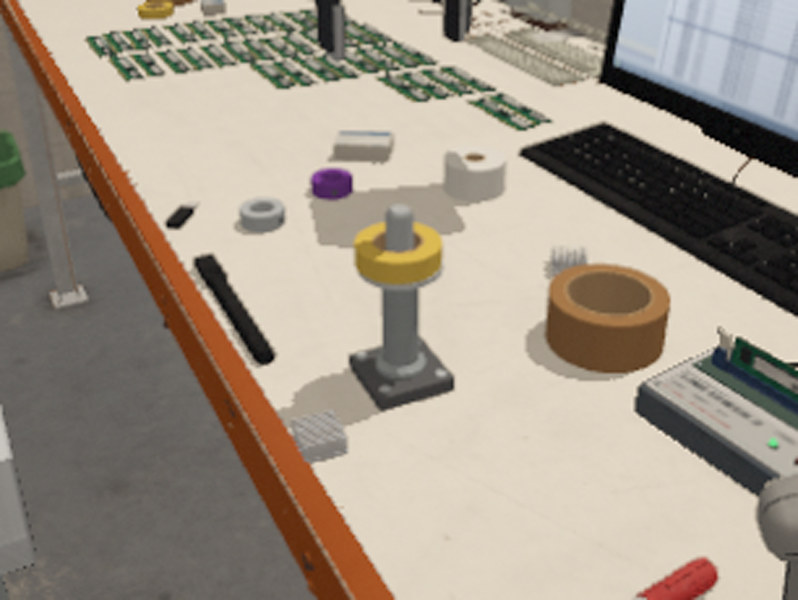

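The roll lies flat on the seat, at crop (398,250) with the spindle tip at (400,212). The collar has only 2.5 mm of radial play, so I'll measure the spindle tip and the collar from the same relative wrist pose, which cancels the calibration bias.

```bash
cat > i.py <<'E'
from g import *
import pickle
out=[]
for k,(c,zt,cs) in enumerate([(S,.30,[(.011,.158),(.009,.158),(.034,.131)]),(np.array([.447,.203]),.162,[(.025,.02),(.0135,.02),(.025,0)])]):
    ctrl.goto([c[0],c[1]-.02,zt],down(0)); p=imaging.capture("wrist"); pickle.dump(p,open(f"i{k}.pkl","wb"))
    if k:
        for r in finder.regions_of(p,"collar_mid")[:2]: print(r["p"],r["pixel"],cyl(p,r["pixels"],.025,0,.02,c))
    else:
        h=cv2.cvtColor(p["img"],cv2.COLOR_BGR2HSV); m=cv2.inRange(h,(20,120,90),(35,255,255)); n,l,st,_=cv2.connectedComponentsWithStats(m)
        q=proj(p,[*c,.131]); b=[i for i in range(1,n) if st[i,4]>300 and abs(st[i,0]+st[i,2]/2-q[1])<20]; print("tape",cyl(p,np.isin(l,b),.034,.112,.131,c))
    im=cv2.resize(p["img"],None,fx=6,fy=6,interpolation=cv2.INTER_CUBIC)
    for r,z in cs: cv2.polylines(im,[np.int32(circ(p,c,r,z)[:,::-1]*6+2.5)],True,(0,0,255),1)
    q=proj(p,[*c,cs[0][1]]); print("centre px",q,"px/mm",(proj(p,[c[0]+.01,c[1],cs[0][1]])-q)/10)
    r0,c0=int(q[0]*6)-200,int(q[1]*6)-200; print(r0,c0); out.append(im[r0:r0+400,c0:c0+400])
cv2.imwrite("pics/i.png",np.hstack(out)); print(ctrl.observe()["t"])
E
python3 i.py
```

```text
tape (array([ 0.4502, -0.1179]), array([60.349 , 59.9729]), array([60, 59]))
centre px [164.7692 257.6781] px/mm [-0.0011  0.9606]
788 1346
0.94 [119.2, 363.4] (array([0.5481, 0.2452]), array([50.9009, 54.2257]), array([50, 51]))
centre px [164.9323 257.7414] px/mm [-0.0005  0.9605]
789 1346
25.2
```

View pics/i.png

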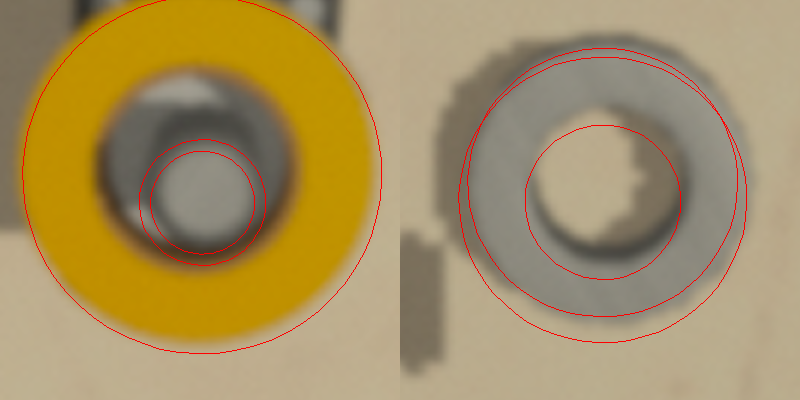

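Left crop: the spindle tip face is at (204,195) against a prediction of (202,202), so the tip is at (0.4519, -0.1188). Right crop: the collar's outer rim and bore centre are at about (611,181) against (603,202), so the collar is at (0.4483, 0.2066). I'll pick up the collar and place it.

```bash
python3 - <<'E'
import g
from g import *
g.S=np.array([.4519,-.1188])
zt=pick([.4483,.2066],-.001,0,40)
ok=place(zt,.131,.031); print(ok)
if ok: release()
p=imaging.capture("scene"); cv2.imwrite("pics/s6.png",cv2.resize(p["img"][100:330,100:406],(798,600),interpolation=cv2.INTER_CUBIC))
E
```

```text
dn False
grip 27.55 -0.0005614250038131277 0.5739122588464228 40.14286844059825 [-1.2959 -1.3721  7.7912]
41.48530215024948 0.5726841937272844
low True
32.95 bottom 0.13124103053572028 expected 0.131 [-1.2893  0.7551  4.9506]
True
34.4917
```

View pics/s6.png

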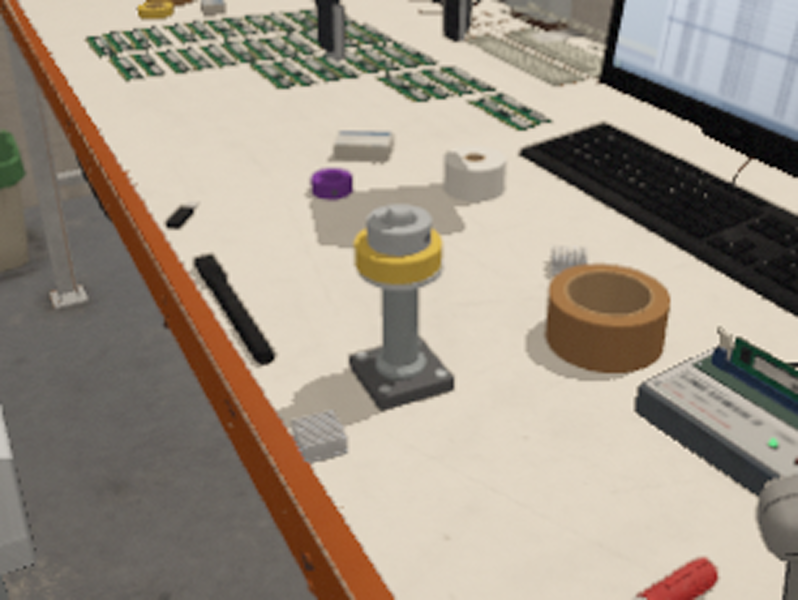

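The collar sits flat on the roll, at crop (398,230), with the spindle tip showing through. The stand is upright, nothing else has moved and the gripper is clear.

```bash
python3 -c "
from h import *
print(ctrl.job_done())"
```

```text
the job is handed in; nothing more can be done
None
```

The reel stand is upright on its foot, the tape roll lies flat on the seat with the steel collar on top of it, and I handed the job in at about 34.5 s of robot time; no verdict came back.

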